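Reset the guarded exhaust trim dial

ROBOT

A 6-joint arm with a two-finger parallel gripper is mounted at the origin on a cart in front of the work surface, level with it; the furniture and walls round the work are solid. World frame = base frame: x ahead of the robot, y to its left, z up, the work surface at z = 0. Lengths are in m, angles in rad, forces in N, time in s.
With the tool pointing down it reaches from about 0.25 to 0.775 m from the base axis. Payload 4 kg.
Tool frame: the origin (TCP) lies at the very end of the fingers, on their centre line; the grasp point (between the pads) lies 19 mm behind it (robot.hold_point_z is the distance from the TCP to the grasp point, in m); z points along the fingers, y is the line along which they close (so a half turn about z gives the same grasp; the last joint's range is limited). The gripper opens to 94 mm and grips with 3 to 60 N. Pads are 16 mm wide; open, the fingers measure 119 mm over their backs; the gripper's body (75 mm by 177 mm) begins 78 mm behind the grasp point.
Start: joints at [-1.341, 0.087, 1.371, -0, 1.684, -0.103], TCP at [0.18, -0.52, 0.206] pointing down, gripper open.
Joint ranges: [-3.1, 3.1], [-0.76, 2.03], [0.27, 2.55], [-1.08, 4.22], [0.17, 2.65], [-2.57, 2.57]. Speed limits (rad/s): [2.79, 2.79, 3.14, 3.14, 3.14, 3.14].

INTERFACE

Orientations are given as [roll, pitch, yaw] about the fixed x, y, z axes, in that order (R = Rz(yaw) Ry(pitch) Rx(roll)).
In Python, from bench import robot gives the robot as it stands.
- The arm moves only by the tool carry_out, never from a script. Its argument "steps" is a list of rows, each a list of 3 entries, a list of its own where there are three numbers: the shift along the tool's x, y, z in m, then the turn about the tool's z in units of 10 degrees (1.0 is 10 degrees), then the closure, from -1 (fully open) to 1 (shut). In form: [[[tx, ty, tz], roll, jaw], ...]. A call has 1 to 10 rows; each row is the pose to reach, as a shift and turn from the pose commanded when the call began, along the tool's axes at that moment; what a row does not reach only later rows make up. A row lasts 1/8 s, in which the tool goes at most 62.5 mm and 10.7 degrees, less where a joint would pass 70% of its speed; a pose out of reach is approached as far as the arm can. A call with a gripper value outside its range is refused whole. The fingers move at their own pace and stop on an object; the grip force is fixed at half the most. Time passes only in rows, so rows that repeat a pose let the fingers close. It gives the time, the measured TCP pose, the force, the opening and the grip force at its end, in the units of the state.
- robot.get_obs(): the state, without advancing time (a new reading comes with each control period).
- robot.snapshot(name): name is "side" or "top"; returns a dict with "image" (480x640x3 uint8, red, green, blue), "z_map" (480x640 float32, m along the optical axis (not along the pixel's ray), 0 where there is no reading), "mtx" (3x3 intrinsics, pixels), "R" (3x3) and "t" (3): a world point X has camera coordinates R X + t. Camera axes: x right, y down, z forward; pixel columns grow to the right and rows downward; lengths in m; the calibration is good to about 2 mm. A picture is of the moment at which its call begins.
- robot.close_job(): hands the job in; it is judged then, once.
The state is a dict: "time": time; "joint_positions": joint angles; "qvel": joint speeds; "joint_torque": joint torques, N m; "tool_pos": TCP position; "ee_rot": TCP orientation; "wrist_force": force on the tool from outside, world axes, zero at the start; "wrist_torque": the same for the moment, N m; "width": finger opening in m; "finger_force": force on a finger pad.
Only numpy, scipy, OpenCV 4.12 (cv2) and the standard library are available. Lean on these libraries where they do the work, as an engineer would, in place of code of your own. Each camera call takes 0.05 s, during which the arm holds its last target. There are 200 camera calls.

TASK

One of the two small trim boxes on the bench has a hinged clear guard over its dial. Flip that guard right back so that it stays open by itself, then turn the dial beneath it clockwise until its pointer stands at the one long mark of its scale. Leave the guard open, and leave the dial of the other, uncovered box as it is set.

Things in the scene. Friction and masses are not known exactly. Their poses are not given: they have to be found in the camera images.
- trim_box: Guarded trim box, fixed: white box with aluminium deck, 116 (x) x 104 (y) x 45 (z) mm, a dial amid its deck under a clear hinged guard. Origin: centre of its underside, on the bench; x points away from the operator to the guard's hinge, y left, z up; turned up to 15 deg. The bare box stands beside it, left or right. Marks on the deck behind the dial: short ones every 0.25 rad, one long thick one.
- cover (a joint): Guard angle, rad: 0 shut, 2.0 leaning back on its stop. Hinge line along box y at x 52, z 46 mm. Clear shell 96x96x52 mm, grey edges, 120 g, no catch; shut: x -44..52, z 46..98. Handle: round steel stub, 12 mm thick, out of its right side, y -52..-94, axis at x -28, z 66 when shut; pinched from above it can turn between the fingers. Let go below 1.0 it falls shut, beyond 1.15 open.
- dial (a joint): Guarded dial, rad: 0 = pointer along box +x (to the hinge), grows clockwise from above; long mark at 0.5; range -0.9..0.9, starts at -0.6..-0.3. Axis vertical through the box's origin. Round foot, radius 19 mm, up to z 59 mm; on it a black bar grip 38 mm long, 14 thick, z 59..89, white pointer line at one end. Friction 0.04 N m; stays where left.
- bare_pointer (a point): Pointer tip of the other trim box: same box, dial and scale, but no guard. The point is 25 mm from that dial's axis, 48 mm above the bench; its x axis runs outward along the pointer. That dial must stay as it is.

How it is judged:
By the outcome, as a careful person would: the job done as asked, in the order asked, and still so for the second after the job is handed in, with the robot touching nothing.
It also fails if it takes over 45 s, if anything falls off the work surface, if the arm or the gripper's body presses on something with over 40 N, if the wrist force passes 120 N, or if a joint passes its speed limit or range.

## Working session

There is one attempt and no reset: what is moved stays moved. The work goes in short steps, Python scripts to look and compute and a tool call to move; the robot and the scene stay as the last step left them, time stands still between calls to the robot, and variables do not carry over. Pictures are saved under pics/ and viewed, at most 10 in all, crops included, and the job is handed in when it is done.

Besides the shell and the picture viewer there is one more tool, called after ">>>" as name(argument=value, ...), one argument or row to a line, values as JSON. carry_out: Moves the arm, as the interface text tells. Its arguments: {"type":"object","properties":{"steps":{"type":"array","items":{"type":"array"}}},"required":["steps"]}

```bash
mkdir -p pics
cat > h.py <<'E'
import numpy as np, cv2
from bench import robot
def snap(n,save=None):
    s=robot.snapshot(n); 
    if save: cv2.imwrite('pics/'+save,s['image'][:,:,::-1])
    return s
def proj(s,X):
    c=np.asarray(X)@s['R'].T+s['t']; p=c@s['mtx'].T; return p[...,:2]/p[...,2:]
def ray(s,px):
    d=s['R'].T@np.linalg.solve(s['mtx'],np.array([px[0],px[1],1.])); return -s['R'].T@s['t'],d
def onplane(s,px,z):
    o,d=ray(s,px); return o+d*(z-o[2])/d[2]
def depthpt(s,px):
    o,d=ray(s,px); return o+d*s['z_map'][int(px[1]),int(px[0])]
E
python3 - <<'E'
from h import *
for n in('top','side'):
    s=snap(n,n+'0.png'); np.savez(n+'0.npz',**s); print(n,-s['R'].T@s['t'],s['R'].T@[0,0,1],s['mtx'][0,0])
o=robot.get_obs();print(o['tool_pos'],o['ee_rot'],o['width'],o['time'])
E
```

```text
top [ 0.39388878 -0.07734078  0.89415803] [ 0.18533561  0.0225157  -0.9824173 ] 449.48822876575235
side [0.46721622 0.70555702 0.4161946 ] [ 0.07787535 -0.90353622 -0.421376  ] 507.2929270772658
[ 0.17957183 -0.51936162  0.20443655] [-3.13968247e+00 -2.21602493e-04  3.32796582e-01] 0.09419100565096741 0.1
```

View pics/top0.png

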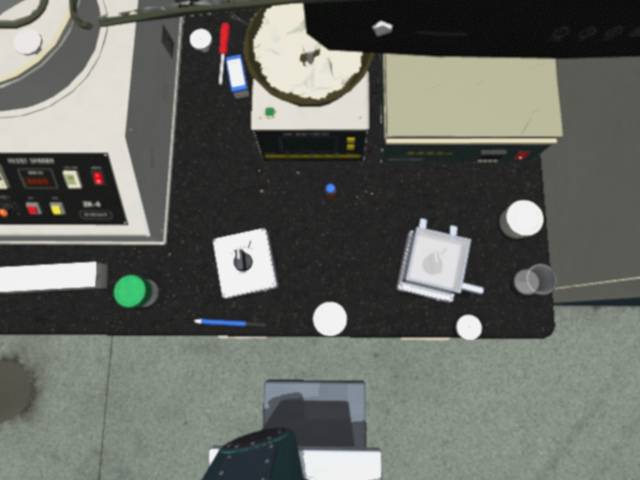

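View pics/side0.png

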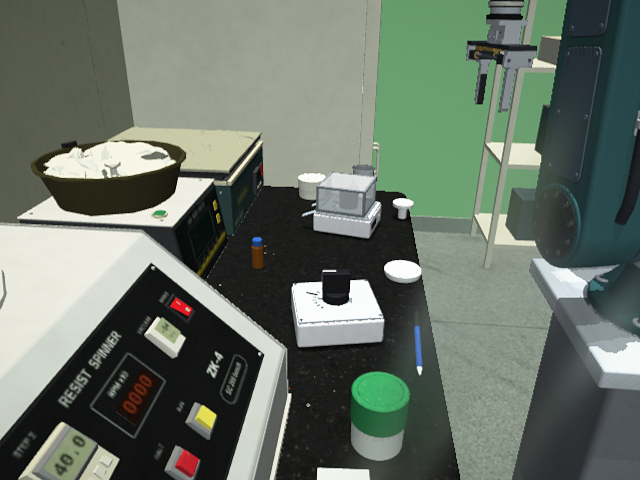

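The top view shows the guarded box at about (435,262), with its steel stub ending near (483,290). The bare box is at (245,262). In the side view the guarded box is at (347,210) and the bare one at (338,312).

Run:
```python
from h import *
t=dict(np.load('top0.npz'));s=dict(np.load('side0.npz'))
a=cv2.resize(t['image'][205:315,385:495],(440,440),interpolation=cv2.INTER_CUBIC)
b=cv2.resize(s['image'][165:245,295:395],(350,280),interpolation=cv2.INTER_CUBIC)
c=np.zeros((440,800,3),np.uint8);c[:,:440]=a;c[:280,445:795]=b
cv2.imwrite('pics/crop0.png',c[:,:,::-1])
for p in [(473,288),(480,290),(467,287),(433,262),(460,235),(410,235),(435,280),(402,280),(424,222)]: print(p,depthpt(t,p).round(3))
```

```text
(473, 288) [ 0.447 -0.324  0.073]
(480, 290) [ 0.443 -0.337  0.072]
(467, 287) [ 0.448 -0.314  0.071]
(433, 262) [ 0.49  -0.249  0.099]
(460, 235) [ 0.557 -0.326 -0.001]
(410, 235) [ 0.549 -0.219  0.043]
(435, 280) [ 0.458 -0.251  0.1  ]
(402, 280) [ 0.462 -0.2    0.051]
(424, 222) [ 0.577 -0.249  0.03 ]
```

View pics/crop0.png

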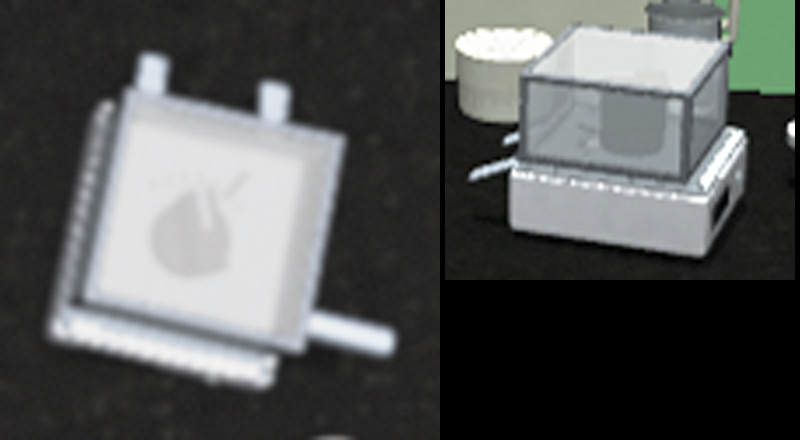

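The crop shows the guard's top corners at (130,95), (343,137), (303,350) and (88,300), and the stub axis from (315,325) to (392,343). The dial and its pointer are visible through the guard, and the long mark is to the right of the pointer.

Run:
```python
from h import *
t=dict(np.load('top0.npz'));s=dict(np.load('side0.npz'))
f=lambda p:(385+p[0]/4,205+p[1]/4)
c=np.array([onplane(t,f(p),.098) for p in[(130,95),(343,137),(303,350),(88,300)]]);print(c.round(4))
d=c[0]-c[3]+c[1]-c[2]; l=c[0]-c[1]+c[3]-c[2]
print('yaw',np.degrees(np.arctan2(d[1],d[0])),np.degrees(np.arctan2(-l[0],l[1])),np.linalg.norm(d)/2,np.linalg.norm(l)/2)
yaw=(np.arctan2(d[1],d[0])+np.arctan2(-l[0],l[1]))/2
ex=np.array([np.cos(yaw),np.sin(yaw),0]);o=c.mean(0)-.004*ex;print('origin',o)
a=onplane(t,f((315,327)),.066);b=onplane(t,f((393,342)),.066)
print('stub',a,b,np.degrees(np.arctan2(-(a-b)[0],(a-b)[1])))
ey=np.array([-ex[1],ex[0],0])
for p in(a,b):print((p-o)@ex,(p-o)@ey)
# deck and stub by depth
ys,xs=np.mgrid[270:300,465:486]
P=np.array([depthpt(t,(x,y)) for x,y in zip(xs.ravel(),ys.ravel())]);P=P[(P[:,2]>.05)]
q=(P-o); print(len(P),P[:,2].max(), np.c_[q@ex,q@ey,P[:,2]][::6].round(4))
# dial: pointer
for p in [(190,235),(205,190),(215,225)]: print(((onplane(t,f(p),.06)-o)@ex).round(4),((onplane(t,f(p),.06)-o)@ey).round(4))
# side check
for X in [o+.052*ex+.048*ey,o-.044*ex+.048*ey]:
  for z in(.046,.098): X[2]=z;print('side px',proj(s,X).round(1))
```

```text
[[ 0.5502 -0.2232  0.098 ]
 [ 0.5315 -0.3173  0.098 ]
 [ 0.437  -0.2951  0.098 ]
 [ 0.4582 -0.2021  0.098 ]]
yaw -13.073731309825096 -12.046998268082566 0.09572206723239426 0.0956540547987853
origin [ 0.49035141 -0.25852712  0.098     ]
stub [ 0.44920543 -0.30974887  0.066     ] [ 0.44266018 -0.34462605  0.066     ] -10.628825069643675
-0.029022155213936352 -0.0589438220635165
-0.027826086478996908 -0.0944096874453916
126 0.8941580348855072 [[-0.1336  0.1559  0.8942]
 [-0.0239 -0.0607  0.0713]
 [-0.0257 -0.0609  0.0716]
 [-0.0231 -0.0719  0.0699]
 [-0.027  -0.0632  0.0706]
 [-0.0244 -0.0739  0.0699]
 [-0.0215 -0.0855  0.0663]
 [-0.0274 -0.0692  0.0692]
 [-0.0254 -0.0788  0.0725]
 [-0.0227 -0.0898  0.0707]
 [-0.0295 -0.0686  0.0724]
 [-0.0273 -0.0786  0.0741]
 [-0.0247 -0.0897  0.0721]
 [-0.0313 -0.068   0.0692]
 [-0.0292 -0.0778  0.0719]
 [-0.0267 -0.0885  0.071 ]
 [-0.0324 -0.0715  0.0702]
 [-0.0303 -0.0813  0.0729]
 [-0.0331 -0.0761  0.0677]
 [-0.0311 -0.0854  0.0717]
 [-0.0328 -0.0859  0.0709]]
0.0007 0.0029
0.023 -0.0001
0.0079 -0.0075
side px [316.  210.1]
side px [316.3 185. ]
side px [363.4 216.4]
side px [364.9 190.7]
```

The side-view check agrees to within 1 px: the guard corners are predicted at (316,210) and (365,191), and I see them there. Now I'll plan the approach to the stub.

```bash
cat >> h.py <<'E'
from scipy.spatial.transform import Rotation as Ro
YAW=np.radians(-12.5);ex=np.array([np.cos(YAW),np.sin(YAW),0]);ey=np.array([-ex[1],ex[0],0]);ez=np.array([0,0,1.])
O=np.array([.4903,-.2585,0])
def box(x,y,z): return O+x*ex+y*ey+z*ez
def to(X,yaw=None):
    o=robot.get_obs();R=Ro.from_euler('xyz',o['ee_rot']).as_matrix()
    d=R.T@(np.asarray(X)-o['tool_pos']); h=np.degrees(np.arctan2(R[1,0],R[0,0]))
    return d.round(4), None if yaw is None else round((h-yaw+180)%360-180,2)/10
E
python3 - <<'E'
from h import *
t=dict(np.load('top0.npz'))
for p in [(469,324),(330,315),(523,215),(535,270),(535,285)]: print(p,depthpt(t,p).round(3))
print(box(-.028,-.078,.066))
print(to(box(-.028,-.078,.150),77.5),to(box(-.028,-.078,.047),77.5))
E
```

```text
(469, 324) [ 0.382 -0.324  0.038]
(330, 315) [ 0.397 -0.066  0.013]
(523, 215) [ 0.588 -0.434  0.047]
(535, 270) [ 0.485 -0.461  0.019]
(535, 285) [ 0.458 -0.467  0.001]
[ 0.44608142 -0.32859078  0.066     ]
(array([ 0.3142, -0.0931,  0.0547]), np.float64(-5.843)) (array([ 0.3142, -0.0929,  0.1577]), np.float64(-5.843))
```

>>> carry_out(
  steps=[
    [[0.05, -0.015, 0.01], -0.8, -0.2],
    [[0.1, -0.03, 0.02], -1.7, -0.2],
    [[0.15, -0.045, 0.03], -2.6, -0.2],
    [[0.2, -0.06, 0.035], -3.5, -0.2],
    [[0.25, -0.075, 0.04], -4.4, -0.2],
    [[0.29, -0.088, 0.045], -5.2, -0.2],
    [[0.314, -0.093, 0.05], -5.84, -0.2],
    [[0.314, -0.093, 0.055], -5.84, -0.2],
    [[0.314, -0.093, 0.055], -5.84, -0.2],
    [[0.314, -0.093, 0.055], -5.84, -0.2],
  ],
)

```text
time: 1.35
tool_pos: [0.4452, -0.3302, 0.1506]
ee_rot: [-3.141, 0.0, 1.35]
wrist_force: [-1.0, 0.5, -0.5]
width: 0.0562
finger_force: 0.0
```

Run:
```python
from h import *
o=robot.get_obs();print(o['tool_pos'],o['ee_rot'],o['width'],o['wrist_force'],o['time'])
print(to(box(-.028,-.078,.047),77.5))
s=snap('top','top1.png');s=snap('side')
```

```text
[ 0.44517017 -0.33020893  0.15059893] [-3.14146744e+00  3.93195163e-04  1.34954207e+00] 0.05618060726353516 [-0.95100587  0.54672431 -0.53777846] 1.35
(array([0.0018, 0.0005, 0.1036]), np.float64(-0.018))
```

View pics/top1.png

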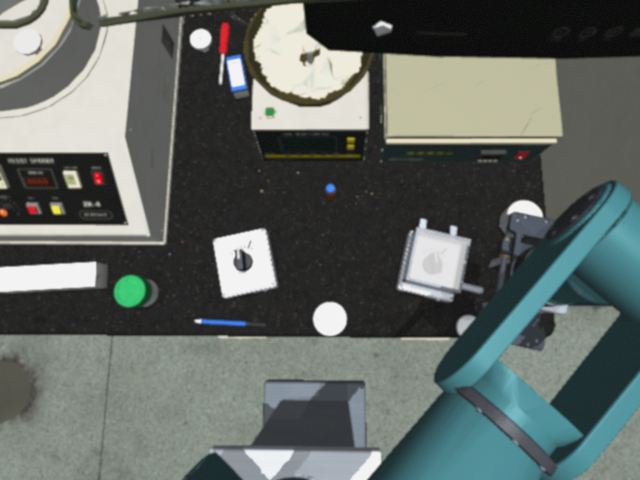

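The gripper is above the stub and lined up along the box's x axis. Next: descend and pinch.

>>> carry_out(
  steps=[
    [[0.001, 0, 0.04], 0, -0.2],
    [[0.001, 0, 0.08], 0, -0.2],
    [[0.001, 0, 0.103], 0, -0.2],
    [[0.001, 0, 0.103], 0, -0.2],
    [[0.001, 0, 0.103], 0, 1],
    [[0.001, 0, 0.103], 0, 1],
    [[0.001, 0, 0.103], 0, 1],
    [[0.001, 0, 0.103], 0, 1],
    [[0.001, 0, 0.103], 0, 1],
  ],
)

```text
time: 2.58
tool_pos: [0.4458, -0.3283, 0.0477]
ee_rot: [-3.14, 0.0, 1.352]
wrist_force: [0.3, 0.1, 2.6]
width: 0.0112
finger_force: 30.0
```

Run:
```python
from h import *
o=robot.get_obs();p=o['tool_pos'];print(o['wrist_force'],o['width'],(p-O)@ex,(p-O)@ey,p[2])
h=np.array([.052,.046]);a0=np.arctan2(.020,-.080);r=np.hypot(.08,.02)
for th in np.arange(.0,1.71,.1):
    q=h+r*np.array([np.cos(a0-th),np.sin(a0-th)]); print(round(th,2),'ty',(q[0]+.028).round(4),'tz',(.066-q[1]).round(4))
x=Ro.from_euler('xyz',o['ee_rot']).as_matrix();print(x[:,1]@ex)
```

```text
[0.33627845 0.0787283  2.5812756 ] 0.011169986038761742 -0.028346897679306593 -0.07781147990595048 0.04770233212187845
0.0 ty -0.0 tz -0.0
0.1 ty 0.0024 tz -0.0079
0.2 ty 0.0056 tz -0.0155
0.3 ty 0.0095 tz -0.0227
0.4 ty 0.0141 tz -0.0296
0.5 ty 0.0194 tz -0.0359
0.6 ty 0.0253 tz -0.0417
0.7 ty 0.0317 tz -0.0468
0.8 ty 0.0386 tz -0.0513
0.9 ty 0.0459 tz -0.0551
1.0 ty 0.0536 tz -0.0581
1.1 ty 0.0615 tz -0.0604
1.2 ty 0.0697 tz -0.0618
1.3 ty 0.0779 tz -0.0624
1.4 ty 0.0861 tz -0.0622
1.5 ty 0.0943 tz -0.0612
1.6 ty 0.1023 tz -0.0594
1.7 ty 0.1101 tz -0.0568
0.9999991229765001
```

The stub is pinched (width 11 mm, grip force 30 N). Now I'll lift it along the arc.

>>> carry_out(
  steps=[
    [[0, 0.0024, -0.0079], 0, 1],
    [[0, 0.0056, -0.0155], 0, 1],
    [[0, 0.0095, -0.0227], 0, 1],
    [[0, 0.0141, -0.0296], 0, 1],
    [[0, 0.0194, -0.0359], 0, 1],
    [[0, 0.0253, -0.0417], 0, 1],
    [[0, 0.0317, -0.0468], 0, 1],
    [[0, 0.0386, -0.0513], 0, 1],
  ],
)

```text
time: 3.58
tool_pos: [0.482, -0.337, 0.1017]
ee_rot: [-3.138, 0.002, 1.351]
wrist_force: [-9.1, 1.2, 6.7]
width: 0.0112
finger_force: 30.0
```

Run:
```python
from h import *
o=robot.get_obs();p=o['tool_pos'];print(o['wrist_force'],o['width'],(p-O)@ex,(p-O)@ey,p[2])
snap('side','side2.png')
```

```text
[-9.08545935  1.17909384  6.7337846 ] 0.011221986272073978 0.008850440831547063 -0.07845553162975044 0.10174114254553389
```

View pics/side2.png

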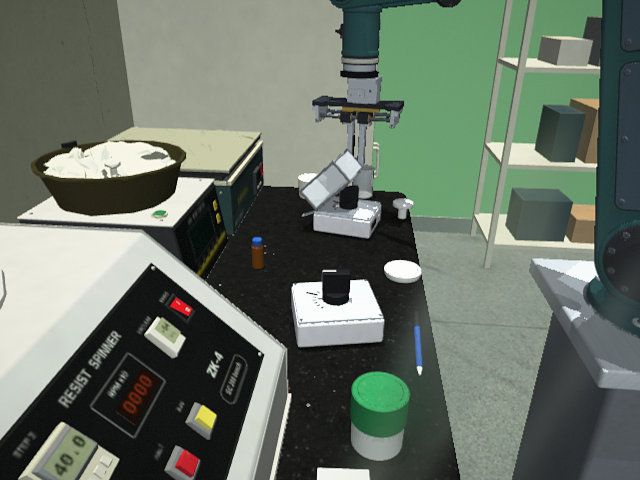

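The guard is tilting up with the stub (hinge at about (315,215), shell around (335,180)). I'll continue past the tipping point.

>>> carry_out(
  steps=[
    [[0, 0.0073, -0.0038], 0, 1],
    [[0, 0.015, -0.0068], 0, 1],
    [[0, 0.0229, -0.0091], 0, 1],
    [[0, 0.0311, -0.0105], 0, 1],
    [[0, 0.0393, -0.0111], 0, 1],
    [[0, 0.0475, -0.0109], 0, 1],
    [[0, 0.0557, -0.0099], 0, 1],
    [[0, 0.0637, -0.0081], 0, 1],
    [[0, 0.0715, -0.0055], 0, 1],
    [[0, 0.0715, -0.0055], 0, 1],
  ],
)

```text
time: 4.88
tool_pos: [0.5546, -0.3538, 0.1034]
ee_rot: [3.141, 0.002, 1.352]
wrist_force: [-1.9, -4.4, -0.0]
width: 0.0108
finger_force: 30.0
```

Run:
```python
from h import *
o=robot.get_obs();p=o['tool_pos'];print(o['wrist_force'],o['width'],(p-O)@ex,(p-O)@ey,p[2])
```

```text
[-1.93331149 -4.44575557 -0.019024  ] 0.010762936918299822 0.08343573921762751 -0.07913409076432447 0.10343526413191208
```

>>> carry_out(
  steps=[
    [[0, 0, 0], 0, -1],
    [[0, 0, 0], 0, -1],
    [[0, 0, 0], 0, -1],
    [[0, 0, 0], 0, -1],
    [[0, 0, -0.03], 0, -1],
    [[0, 0, -0.08], 0, -1],
    [[0, 0, -0.12], 0, -1],
    [[0, 0, -0.12], 0, -1],
  ],
)

```text
time: 5.88
tool_pos: [0.5553, -0.3533, 0.2299]
ee_rot: [3.133, 0.004, 1.352]
wrist_force: [0.6, -0.3, 0.2]
width: 0.088
finger_force: 0.0
```

Run:
```python
from h import *
o=robot.get_obs();p=o['tool_pos'];print(p,o['ee_rot'],o['wrist_force'],o['width'])
t=snap('top','top3.png');s=snap('side'); np.savez('top3.npz',**t)
a=cv2.resize(t['image'][200:310,385:495],(440,440),interpolation=cv2.INTER_CUBIC)
b=cv2.resize(s['image'][150:250,295:395],(350,350),interpolation=cv2.INTER_CUBIC)
c=np.zeros((440,800,3),np.uint8);c[:,:440]=a;c[:350,445:795]=b
cv2.imwrite('pics/crop3.png',c[:,:,::-1])
print(to(box(0,0,.17),15))
```

```text
[ 0.55530177 -0.35330945  0.22989269] [3.13261658 0.00399069 1.35216021] [ 0.62660931 -0.28140394  0.23460916] 0.08798381455831095
(array([ 0.0776, -0.0822,  0.054 ]), np.float64(6.247))
```

View pics/crop3.png

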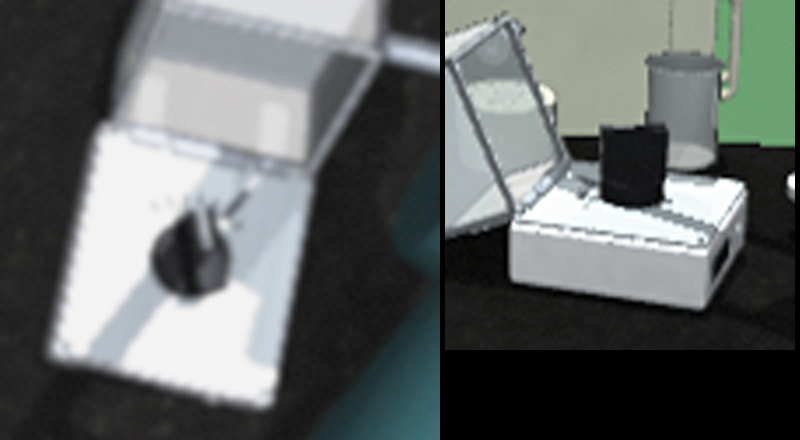

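The guard is leaning back open. The dial centre is at about (192,255) in the crop, the pointer line at about (205,205–250), and the long mark runs (230,222)–(260,178). I'll measure these more finely.

Run:
```python
from h import *
t=dict(np.load('top3.npz'))
a=cv2.resize(t['image'][236:280,412:462],(800,704),interpolation=cv2.INTER_CUBIC)[:600]
cv2.imwrite('pics/crop4.png',a[:,:,::-1])
f=lambda p:(385+p[0]/4,200+p[1]/4)
c=np.array([onplane(t,f(p),.045) for p in[(102,122),(315,170),(275,405),(50,360)]]);print(c.round(4),c.mean(0))
for p in[(432,264),(434,268),(436,262),(431,268)]:print(depthpt(t,p).round(4))
```

```text
[[ 0.5572 -0.2194  0.045 ]
 [ 0.5343 -0.3197  0.045 ]
 [ 0.4237 -0.2959  0.045 ]
 [ 0.4437 -0.1922  0.045 ]] [ 0.48973841 -0.25680091  0.045     ]
[ 0.489  -0.2509  0.0791]
[ 0.4811 -0.2529  0.0853]
[ 0.4913 -0.2557  0.0904]
[ 0.4832 -0.2518  0.0652]
```

View pics/crop4.png

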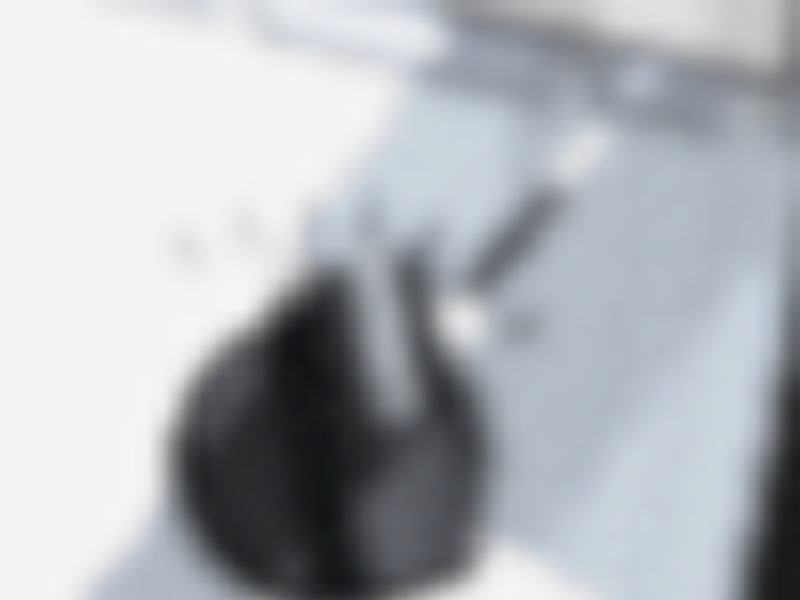

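Pointer line runs (360,255)→(400,420) in the crop; the long mark's dark stroke runs (478,280)→(560,190).

```bash
sed -i 's/^O=.*/O=np.array([.4900,-.2577,0])/' h.py
python3 - <<'E'
from h import *
t=dict(np.load('top3.npz'))
f=lambda p:(412+p[0]/16-.5,236+p[1]/16-.5)
hd=lambda v:np.degrees(np.arctan2(v[1],v[0]))
a,b=[onplane(t,f(p),.089) for p in[(362,255),(400,415)]];print('ptr',hd(a-b),hd(a-O),hd(b-O),a,b,np.linalg.norm((a-O)[:2]),np.linalg.norm((b-O)[:2]))
a,b=[onplane(t,f(p),.045) for p in[(595,145),(465,310)]];print('mark',hd(a-b),hd(a-O),hd(b-O),np.linalg.norm((a-O)[:2]),np.linalg.norm((b-O)[:2]))
print('box',np.degrees(YAW),'mark expected',np.degrees(YAW-.5))
c=[onplane(t,f(p),.058)for p in[(175,450),(490,470),(330,600)]];print(c)
print(to(box(0,0,.15),hd([np.cos(YAW+.45),np.sin(YAW+.45)])))
E
```

```text
ptr 11.202127823956436 11.859330878421682 16.56601348259681 [ 0.51053097 -0.25338866  0.089     ] [ 0.49246725 -0.25696607  0.089     ] 0.020978757949592867 0.0025740967846673403
mark -39.11593399001948 -39.6449395995116 -40.15211890665339 0.052257001767755655 0.026679949492822232
box -12.5 mark expected -41.14788975654116
[array([ 0.49203078, -0.23770544,  0.058     ]), array([ 0.48990067, -0.27403739,  0.058     ]), array([ 0.4746911 , -0.25501843,  0.058     ])]
(array([ 0.0783, -0.0826,  0.074 ]), np.float64(6.419))
```

>>> carry_out(
  steps=[
    [[0.015, -0.016, 0], 0.9, 0],
    [[0.03, -0.03, 0], 1.8, 0],
    [[0.045, -0.047, 0], 2.7, 0],
    [[0.06, -0.063, 0], 3.6, 0],
    [[0.0785, -0.0825, 0], 4.5, 0],
    [[0.0785, -0.0825, 0.03], 5.4, 0],
    [[0.0785, -0.0825, 0.05], 6.2, 0],
    [[0.0785, -0.0825, 0.074], 6.6, 0],
    [[0.0785, -0.0825, 0.074], 6.6, 0],
    [[0.0785, -0.0825, 0.074], 6.6, 0],
  ],
)

```text
time: 7.22
tool_pos: [0.49, -0.2576, 0.1498]
ee_rot: [-3.141, 0.001, 0.201]
wrist_force: [-1.5, -0.9, 0.1]
width: 0.047
finger_force: 0.0
```

Run:
```python
from h import *
o=robot.get_obs();print(o['tool_pos'],o['wrist_force'],o['width'],o['joint_positions'][5])
print(to(box(0,0.0005,.063),11.4))
```

```text
[ 0.4900109  -0.25756493  0.14978451] [-1.48177634 -0.89510523  0.10723942] 0.04702179589193976 0.7832568915426389
(array([ 0.0002, -0.0003,  0.0868]), np.float64(0.013000000000000001))
```

>>> carry_out(
  steps=[
    [[0, 0, 0.04], 0, 0],
    [[0, 0, 0.075], 0, 0],
    [[0, 0, 0.0865], 0, 0],
    [[0, 0, 0.0865], 0, 0],
    [[0, 0, 0.0865], 0, 1],
    [[0, 0, 0.0865], 0, 1],
    [[0, 0, 0.0865], 0, 1],
    [[0, 0, 0.0865], 0, 1],
  ],
)

```text
time: 8.22
tool_pos: [0.4903, -0.2569, 0.0645]
ee_rot: [-3.14, -0.0, 0.2]
wrist_force: [-1.5, 2.3, 4.7]
width: 0.0136
finger_force: 29.9
```

Run:
```python
from h import *
o=robot.get_obs();print(o['wrist_force'],o['wrist_torque'],o['width'],np.degrees(o['ee_rot'][2]))
print(to(box(0,0,.063),-40.6))
```

```text
[-1.45346228  2.27170033  4.6540886 ] [ 0.69483782  0.27029121 -0.00290486] 0.013594331429317354 11.474544895301769
(array([-0.0004,  0.0007,  0.0015]), np.float64(5.207))
```

>>> carry_out(
  steps=[
    [[0, 0, 0], 0.8, 1],
    [[0, 0, 0], 1.6, 1],
    [[0, 0, 0], 2.4, 1],
    [[0, 0, 0], 3.2, 1],
    [[0, 0, 0], 4.0, 1],
    [[0, 0, 0], 4.7, 1],
    [[0, 0, 0], 5.2, 1],
    [[0, 0, 0], 5.2, 1],
    [[0, 0, 0], 5.2, 1],
  ],
)

```text
time: 9.35
tool_pos: [0.4906, -0.2558, 0.0645]
ee_rot: [-3.139, 0.002, -0.707]
wrist_force: [-1.2, 4.8, 3.6]
width: 0.0136
finger_force: 29.9
```

Run:
```python
from h import *
o=robot.get_obs();print(o['wrist_force'],o['wrist_torque'],o['width'],np.degrees(o['ee_rot'][2]))
```

```text
[-1.18002357  4.83986831  3.56732189] [ 1.04214551  0.10658102 -0.0414044 ] 0.013625589622479459 -40.49814745209152
```

>>> carry_out(
  steps=[
    [[0, 0, 0], 0, 0],
    [[0, 0, 0], 0, 0],
    [[0, 0, 0], 0, 0],
    [[0, 0, -0.04], 0, 0],
    [[0, 0, -0.09], 0, 0],
    [[0, 0, -0.14], 0, 0],
    [[0, 0, -0.2], 0, 0],
    [[0, 0, -0.2], 0, 0],
  ],
)

```text
time: 10.35
tool_pos: [0.4923, -0.2594, 0.2707]
ee_rot: [-3.14, -0.013, -0.708]
wrist_force: [-0.2, -0.0, 0.3]
width: 0.047
finger_force: 0.0
```

Run:
```python
from h import *
o=robot.get_obs();print(o['tool_pos'],o['ee_rot'])
# retreat to clear the top view
print(to([.3,-.42,.265]))
```

```text
[ 0.49230948 -0.2593675   0.27073578] [-3.14032678 -0.01299342 -0.70771144]
(array([-0.0418,  0.2471,  0.0049]), None)
```

>>> carry_out(
  steps=[
    [[-0.01, 0.05, 0], 0, 0],
    [[-0.02, 0.1, 0], 0, 0],
    [[-0.03, 0.15, 0], 0, 0],
    [[-0.035, 0.2, 0], 0, 0],
    [[-0.04, 0.245, 0], 0, 0],
    [[-0.04, 0.245, 0], 0, 0],
  ],
)

```text
time: 11.1
tool_pos: [0.2982, -0.4193, 0.2619]
ee_rot: [-3.141, 0.003, -0.713]
wrist_force: [0.2, 0.9, -0.0]
width: 0.0467
finger_force: 0.0
```

Run:
```python
from h import *
t=snap('top');s=snap('side');np.savez('top5.npz',**t)
a=cv2.resize(t['image'][236:280,412:462],(500,440),interpolation=cv2.INTER_CUBIC)
b=cv2.resize(s['image'][150:250,295:395],(290,290),interpolation=cv2.INTER_CUBIC)
c=np.zeros((440,800,3),np.uint8);c[:,:500]=a;c[:290,505:795]=b
cv2.imwrite('pics/crop5.png',c[:,:,::-1])
```

```text
(no output)
```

View pics/crop5.png

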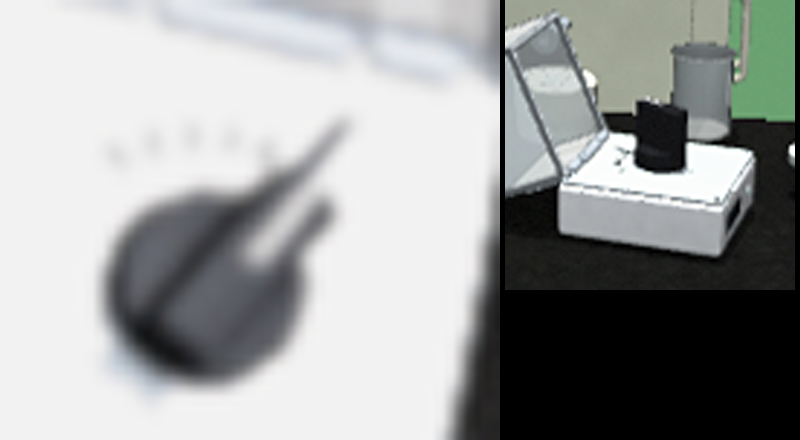

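The pointer line runs (322,180)→(253,258), offset by parallax since it stands higher, and the long mark's visible end is at (347,122). The guard is still open in the side view. Now I'll check the angles.

Run:
```python
from h import *
t=dict(np.load('top5.npz'))
f=lambda p:(412+p[0]/10-.5,236+p[1]/10-.5)
hd=lambda v:np.degrees(np.arctan2(v[1],v[0]))
a,b=[onplane(t,f(p),.089) for p in[(323,180),(253,260)]];print('ptr',hd(a-b),hd(a-O),a,b)
# line fit of bright pointer pixels in the grip
im=cv2.resize(t['image'][236:280,412:462],(500,440),interpolation=cv2.INTER_CUBIC).mean(2)
m=np.zeros(im.shape,np.uint8);cv2.line(m,(318,186),(258,254),255,26)
ys,xs=np.nonzero(m);w=np.clip(im[ys,xs]-140,0,None)
P=np.array([onplane(t,f(p),.089)[:2] for p in zip(xs,ys)]);c=np.average(P,0,w);C=np.cov((P-c).T,aweights=w);v=np.linalg.eigh(C)[1][:,1];print('fit',hd(v*np.sign(v[0])),c,hd(c-O[:2]))
b=onplane(t,f((347,122)),.045);print('mark end',hd(b-O),np.linalg.norm((b-O)[:2]))
# deck corners -> yaw, by white mask edges: front edge and right edge lines
k=cv2.Canny(cv2.GaussianBlur(t['image'],(3,3),0),60,150)
for n,p,q in[('front',(398.5,290),(453,301)),('left',(410,231),(398,288)),('right',(463,246),(454,299))]:
    m=np.zeros(k.shape,np.uint8);cv2.line(m,tuple(map(int,p)),tuple(map(int,q)),255,7)
    ys,xs=np.nonzero(m&k);W=np.array([onplane(t,z,.045)[:2] for z in zip(xs,ys)]).astype(np.float32)
    if len(W)>5: l=cv2.fitLine(W,cv2.DIST_HUBER,0,.01,.01).ravel();print(n,len(W),hd(l[:2]),l[2:])
```

```text
ptr -41.95916678024121 -37.28749685659475 [ 0.50687572 -0.27055004  0.089     ] [ 0.4923576  -0.25749658  0.089     ]
fit -42.71723140096554 [ 0.50068159 -0.26484009] -33.760703719894046
mark end -39.708829403180324 0.044435208217927805
front 64 77.154175 [ 0.43176877 -0.25276834]
left 74 -13.194429 [ 0.4953369  -0.20295113]
right 63 -13.37248 [ 0.48569983 -0.3081268 ]
```

```bash
python3 -c "
from bench import robot
print(robot.close_job())"
```

```text
the job is handed in; nothing more can be done
None
```

The guard is flipped back and stays open by itself, the dial is turned clockwise to within about 2° of the long mark by camera and tool measurements, the bare box was not touched, and the job is handed in at about 11 s (no verdict was returned).

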